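# Hang the lot tag on the display rail in front of the teapot

### The arm

A 6-joint arm with a two-finger parallel gripper is mounted at the origin on the work surface. World frame = base frame: x ahead of the robot, y to its left, z up, the work surface at z = 0. Lengths are in m, angles in rad, forces in N, time in s.
With the tool pointing down it reaches from about 0.275 to 0.775 m from the base axis. Payload 14.6 kg.
Tool frame: the origin (TCP) lies between the finger pads; the fingertips stand 25 mm ahead of it and the grasp point (between the pads) lies 6 mm ahead of it; z points along the fingers, y is the line along which they close (so a half turn about z gives the same grasp; the last joint's range is limited). The gripper opens to 85 mm and grips with 20 to 120 N. Pads are 22 mm wide; open, the fingers measure 114 mm over their backs; the gripper's body (76 mm by 85 mm) begins 54 mm behind the grasp point. The pads swing forward as they close: fully open they stand 13 mm farther back than shut.
Start: joints at [1.167, 0.263, -0.048, 1.259, 0, 1.415], TCP at [0.129, 0.509, 0.256] pointing down, gripper open.
Joint ranges: [-2.65, 2.65], [-0.89, 1.7], [-1.18, 1.37], [-2.13, 2.11], [-1.35, 1.29], [-3.14, 3.14]. Speed limits (rad/s): [1.89, 1.89, 2.57, 2.79, 3.14, 3.14].

### API

Orientations are given as [roll, pitch, yaw] about the fixed x, y, z axes, in that order (R = Rz(yaw) Ry(pitch) Rx(roll)).
In Python, from station import robot, eyes, models gives the robot as it stands.
- The arm moves only by the shell command python3 -m pendant 'ROWS' [FORCE]. ROWS is JSON, a list that holds one entry, the list of rows, each a list of 5 numbers: the shift along the tool's x, y, z in units of 50 mm (1.0 is 50 mm), then the turn about the tool's z in units of 8 degrees (1.0 is 8 degrees), then the gripper's target within -1 to 1 (fully open at 1, half-way at 0, shut at -1). In form: [[[x, y, z, yaw, gripper], ...]]. A call has 1 to 20 rows; each row shifts and turns the commanded pose from where the row before left it, along the tool's axes as they then stand; what a row does not reach is not made up. A row lasts 1/10 s, in which the tool goes at most 50 mm and 8.59 degrees, less where a joint would pass 70% of its speed; a pose out of reach is approached as far as the arm can. A call with a number of a shift or a turn outside -1 to 1 is refused whole. A call with a gripper value outside its range is refused whole. The fingers move at their own pace and stop on an object; FORCE is the grip in N (left out, the last holds). Time passes only in rows, so rows that do not move let the fingers close. It gives the time, the measured TCP pose, the force, the opening and the grip force at its end, in the units of the state.
- robot.get_state(): the state, without advancing time (a new reading comes with each control period).
- eyes.grab_frame(name): name is "scene" or "top"; returns a dict with "pixels" (384x512x3 uint8, red, green, blue), "K" (3x3 intrinsics, pixels), "xyz" and "orientation" of the camera in the world. Camera axes: x right, y down, z forward; pixel columns grow to the right and rows downward; lengths in m; the calibration is good to about 2 mm. A picture is of the moment at which its call begins. There is no depth.
- robot.finish_job(): hands the job in; it is judged then, once.
Trained networks look in a picture, given as the dict that the camera call returned (one of the last four; its "shot" number tells which), for a name from the list of things; names that differ only in an ending like _2 or _b are one class to them, and where a whole thing is asked for, a point or a joint stands for the part that bears it (a point fixed in the world has none). Each returns a list of dicts, best first, with "score" (0 to 1); they miss things now and then, are a little off and sometimes report something else, mostly with a low value. They report only what shows in the picture. A call takes as long as a camera call. They do not tell look-alikes from the thing itself.
- models.spot_in(query, picture): "box" ([left, top, right, bottom] in pixels, round what is visible of it).
- models.regions_of(query, picture): "mask" (384x512 bool, what is visible of it) and "box" ([left, top, right, bottom] in pixels, round what is visible of it).
- models.spot_point(query, picture): "centre" ([column, row] in pixels: a listed point, or the origin of a listed thing).
The state is a dict: "clock": time; "joint_pos": joint angles; "qvel": joint speeds; "joint_efforts": joint torques, N m; "tcp_pos": TCP position; "orientation": TCP orientation; "ft_force": force on the tool from outside, world axes, zero at the start; "torque": the same for the moment, N m; "width": opening from 0.0 (shut) to 1.0 (fully open); "grip_force": force on a finger pad.
Only numpy, scipy, OpenCV 4.12 (cv2) and the standard library are available. Lean on these libraries where they do the work, as an engineer would, in place of code of your own. Each camera call takes 0.05 s, during which the arm holds its last target. There are 200 camera calls.

### The job

Take the lot tag with the rectangular plate out of the wooden tag block, hook it onto the display rail within the last 10 cm at the rail's open end (the end without a post), and slide it along the rail, without lifting it off again, until it hangs centred in front of the teapot. Let go and leave it hanging straight and still; leave the teapot, vase, jar and the round tag where they are.

Things in the scene. Friction and masses are not known exactly. Their poses are not given: they have to be found in the camera images.
- rail_stand: Fixed stand: a bare round steel bar 12 mm thick, 480 mm long, along the stand's y at x = 0, centre line 190 mm above the table, from its open end at y = -240 mm to a 24 mm square dark post (210 mm tall, on a 160 x 100 x 10 mm foot) at y = +240 mm. Origin on the table under the bar's middle; x points across the bar, away from the robot, to the pots; z up.
- rail_end (a point): Centre of the bar's open end, on its centre line, 190 mm above the table; axes as rail_stand (the bar runs from here to +y).
- lot_tag: The tag to hang: rigid, 190 mm tall, 140 g. Origin at the centre of the plate's lower edge, z up. White rectangular plate 5 (x) x 60 (y) x 80 mm (z), above it a hook of 4 mm steel strip, 20 mm wide, open to +x (see its hook point), on top a black grip tab (see its grip point). Starts upright in one slot of tag_block, its lowest 30 mm in the slot. Pull it straight up.
- lot_tag_hook (a point): Where the bar's centre lies when the tag hangs: tag x = y = 0, z = 131 mm; axes as tag. Hook: foot at z 80-84, leg at x -18 to -14 mm, roof with ridge underside at z = 138, lip at x 14 to 18 reaching down to z = 114. The plate bars the way from above: the bar enters sideways from +x under the lip, its centre at tag z = 99, then the tag is lowered 32 mm until the roof rests on it.
- lot_tag_grip (a point): Where to pinch the lot tag's black tab: tag x = y = 0, z = 172 mm, axes as tag. The tab is 16 (x) x 24 (y) mm, from z = 142 to 190 mm; pinch it across x, fingertips above the hook's roof.
- round_tag: Bystander in the other slot of the block: same hook, tab and height as the lot tag, but its plate is a 48 mm disc on a 58 mm wide, 34 mm tall tongue, so it has a round top. Origin and axes as for the lot tag.
- tag_block: Fixed wooden block 70 (x) x 200 (y) x 42 mm with two slots along y at y = -50 and +50 mm, each 63 mm long, 6.5 mm wide and 30 mm deep (slot floor 12 mm above the table). Origin at the centre of its underside. Either tag may be in either slot.
- teapot: Dark metal teapot standing behind the rail: round body 104 mm across, lid with a knob, 96 mm tall in all, a short spout to -y and a pale wooden side handle 125 mm out to +x. Origin on the table under the middle of the round body and lid knob; x and y axes parallel to rail_stand's. The tag must hang at this y.
- vase: Black vase, 86 mm across, 142 mm tall, behind the rail; may have swapped places with the teapot. Origin at the centre of its foot.
- jar: Brass lidded jar, 90 mm across, 88 mm tall, behind the rail near its open end. Origin at the centre of its foot.
Things that resemble listed ones, but are neither listed nor needed, are in the scene too. Of the things like the teapot, leave any that is blue; of the rest the larger one is meant.

How it is judged:
By the outcome, as a careful person would: the job done as asked, in the order asked, and still so for the second after the job is handed in, with the robot touching nothing.
It also fails if it takes over 48 s, if anything falls off the work surface, if the arm or the gripper's body presses on something with over 40 N, if the wrist force passes 120 N, or if a joint passes its speed limit or range.

## Working session

There is one attempt and no reset: what is moved stays moved. The work goes in short steps, Python scripts to look and compute and a shell command to move; the robot and the scene stay as the last step left them, time stands still between calls to the robot, and variables do not carry over. Pictures are saved under pics/ and viewed, at most 10 in all, crops included, and the job is handed in when it is done.

```bash
mkdir -p pics; cat > h.py <<'E'
import numpy as np, cv2
from scipy.spatial.transform import Rotation as R
from station import robot, eyes, models
def cam(f):
    return np.array(f["K"]), np.array(f["xyz"]), np.array(f["orientation"])
def rot(o):
    o=np.array(o)
    return o if o.shape==(3,3) else R.from_euler('xyz',o).as_matrix()
def ray(f,px):
    K,c,o=cam(f); d=rot(o)@np.linalg.solve(K,[px[0],px[1],1]); return c,d/np.linalg.norm(d)
def at_z(f,px,z):
    c,d=ray(f,px); return c+d*(z-c[2])/d[2]
def proj(f,p):
    K,c,o=cam(f); q=K@(rot(o).T@(np.array(p)-c)); return q[:2]/q[2]
def tri(pairs):
    A=np.zeros((3,3));b=np.zeros(3);
    for f,px in pairs:
        c,d=ray(f,px);M=np.eye(3)-np.outer(d,d);A+=M;b+=M@c
    return np.linalg.solve(A,b)
def save(f,name,crop=None,s=1):
    im=f["pixels"][...,::-1]
    if crop: im=im[crop[1]:crop[3],crop[0]:crop[2]]
    cv2.imwrite("pics/"+name,cv2.resize(im,None,fx=s,fy=s,interpolation=cv2.INTER_CUBIC))
E
cat > a.py <<'E'
from h import *
np.set_printoptions(precision=3,suppress=True)
fs={n:eyes.grab_frame(n) for n in("scene","top")}
for n,f in fs.items():
    print(n,f["xyz"],f["orientation"],np.array(f["K"]).tolist()); save(f,n+"0.png",s=1.5)
    for q in ["rail_end","rail_stand","lot_tag","lot_tag_hook","lot_tag_grip","round_tag","tag_block","teapot","vase","jar"]:
        try: print(q,[(np.round(d["centre"]).tolist(),round(d["score"],2)) for d in models.spot_point(q,f)][:4], [(np.round(d["box"]).tolist(),round(d["score"],2)) for d in models.spot_in(q,f)][:4] if q!="rail_end" else "")
        except Exception as e: print(q,e)
print(robot.get_state())
E
python3 a.py; sed -i 's/x/x/' h.py
```

```text
scene [ 0.926 -0.486  0.708] [-2.355  0.013  0.737] [[351.94998901647506, 0.0, 251.4816393242548], [0.0, 351.94998901647506, 187.39416326678875], [0.0, 0.0, 1.0]]
rail_end [([212.0, 214.0], 0.84)] 
rail_stand [] [([209.0, 109.0, 385.0, 220.0], 0.86)]
lot_tag [([179.0, 233.0], 0.79)] [([163.0, 176.0, 196.0, 234.0], 0.68)]
lot_tag_hook [([175.0, 199.0], 0.98)] [([167.0, 177.0, 194.0, 234.0], 0.75)]
lot_tag_grip [([172.0, 186.0], 0.7)] [([163.0, 177.0, 194.0, 235.0], 0.71), ([302.0, 213.0, 376.0, 267.0], 0.31)]
round_tag [([148.0, 256.0], 0.71)] [([120.0, 197.0, 155.0, 258.0], 0.89), ([164.0, 178.0, 195.0, 235.0], 0.46)]
tag_block [([170.0, 251.0], 0.67)] [([119.0, 213.0, 208.0, 285.0], 0.75)]
teapot [([319.0, 245.0], 0.71), ([137.0, 210.0], 0.6), ([233.0, 366.0], 0.56), ([209.0, 216.0], 0.24)] [([298.0, 215.0, 378.0, 264.0], 0.94), ([211.0, 305.0, 264.0, 383.0], 0.86)]
vase [([359.0, 213.0], 0.76)] [([350.0, 176.0, 388.0, 226.0], 0.96)]
jar [([273.0, 289.0], 0.9)] [([254.0, 258.0, 293.0, 303.0], 0.61)]
top [ 0.357 -0.077  1.14 ] [-2.983  0.021 -1.587] [[351.80868361543327, 0.0, 259.516
[... 814 characters left out ...]
6.0, 252.0, 332.0, 274.0], 0.6)]
vase [([204.0, 127.0], 0.97)] [([182.0, 106.0, 206.0, 135.0], 0.67), ([334.0, 208.0, 360.0, 226.0], 0.36), ([304.0, 201.0, 323.0, 221.0], 0.28)]
jar [([293.0, 140.0], 0.76)] [([277.0, 119.0, 306.0, 149.0], 0.92)]
{'clock': 2.0, 'joint_pos': array([ 1.167,  0.263, -0.048,  1.259,  0.   ,  1.416]), 'qvel': array([ 0.   , -0.   ,  0.001,  0.   , -0.001, -0.001]), 'joint_efforts': array([ -0.003, -63.743,  38.477,   0.001,  -0.   ,  -0.   ]), 'tcp_pos': array([0.129, 0.509, 0.256]), 'orientation': array([ 3.142, -0.   ,  2.893]), 'ft_force': array([-0.631, -0.005, -0.186]), 'torque': array([ 0.034, -0.018, -0.007]), 'grip_force': 0.0, 'width': 1.0023280632182379}
```

View pics/scene0.png

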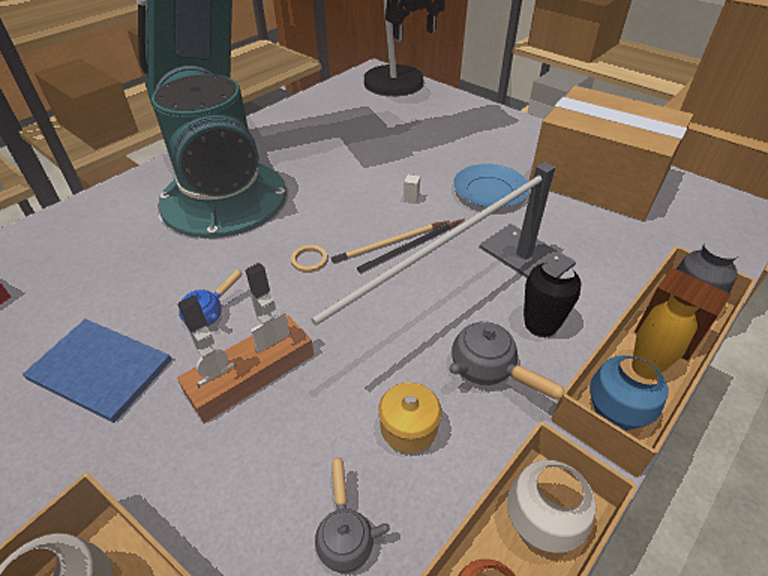

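View pics/top0.png

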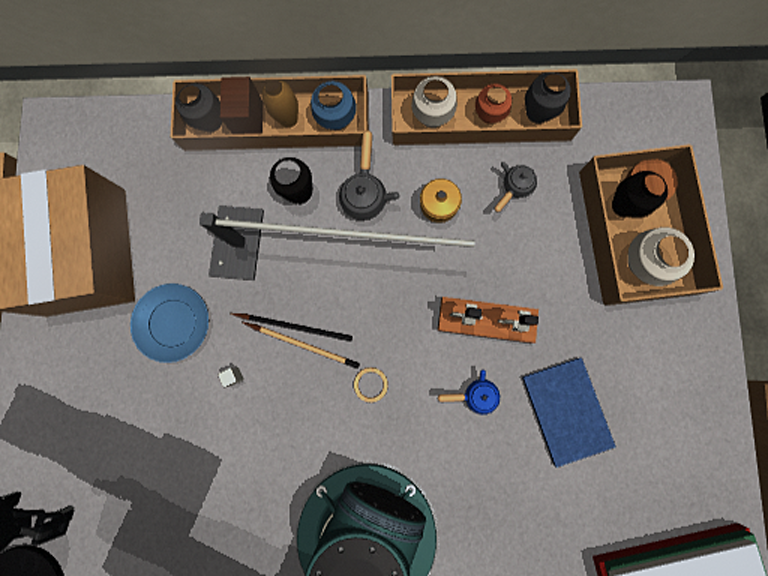

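```bash
cat > b.py <<'E'
from h import *
from scipy.optimize import least_squares
np.set_printoptions(precision=4,suppress=True)
S=eyes.grab_frame("scene");T=eyes.grab_frame("top")
import pickle; pickle.dump((S,T),open("st.pkl","wb"))
k=1/1.5
e=tri([(S,(315*k,320*k)),(T,(474*k,243*k))]); p=tri([(S,(541*k,180*k)),(T,(217*k,221*k))])
print("railend",e,"post",p,"len",np.linalg.norm(e-p),"yaw of stand y",np.degrees(np.arctan2(*(p-e)[1::-1])))
for n,f,a,b in(("S",S,(315*k,320*k),(541*k,180*k)),("T",T,(474*k,243*k),(217*k,221*k))): print(n,at_z(f,a,.19),at_z(f,b,.19))
print("knob",tri([(S,(488*k,333*k)),(T,(361*k,188*k))]),at_z(T,(361*k,188*k),.09),at_z(S,(488*k,333*k),.09))
print("hook",tri([(S,(175,199)),(T,(315,206))]),"grip",tri([(S,(172,186)),(T,(314,205))]))
# block: orange-brown colour in top and scene
for n,f,roi in(("T",T,(285,190,365,235)),("S",S,(110,200,215,285))):
    im=f["pixels"]; hsv=cv2.cvtColor(im,cv2.COLOR_RGB2HSV); m=(hsv[...,1]>110)&((hsv[...,0]<18)|(hsv[...,0]>172))
    q=np.zeros_like(m);q[roi[1]:roi[3],roi[0]:roi[2]]=1;m&=q
    print(n,m.sum(),"hull",cv2.approxPolyDP(cv2.convexHull(np.argwhere(m)[:,::-1].astype(np.int32)),2,True)[:,0].tolist())
    if n=="T":
        pts=np.array([at_z(T,(x,y),.042)[:2] for y,x in np.argwhere(m)],np.float32); print(cv2.minAreaRect(pts))
crop=(285,185,365,240); save(T,"c1.png",crop,8)
crop=(110,165,215,285); save(S,"c2.png",crop,5)
E
python3 b.py
```

```text
railend [ 0.5608 -0.2147  0.1915] post [0.615 0.263 0.186] len 0.48073134248962335 yaw of stand y 83.52437711670991
S [ 0.5605 -0.2127  0.19  ] [0.6183 0.2594 0.19  ]
T [ 0.5602 -0.216   0.19  ] [0.6123 0.2602 0.19  ]
knob [ 0.7032 -0.0025  0.0879] [ 0.7029 -0.0022  0.09  ] [ 0.7036 -0.0046  0.09  ]
hook [ 0.443  -0.2136  0.1482] grip [ 0.441  -0.2087  0.1839]
T 1138 hull [[358, 206], [356, 228], [292, 219], [295, 198]]
((0.4303947389125824, -0.25850921869277954), (0.201960489153862, 0.0709163025021553), 81.4723892211914)
S 1633 hull [[207, 228], [208, 236], [136, 281], [118, 252], [192, 210]]
```

View pics/c2.png

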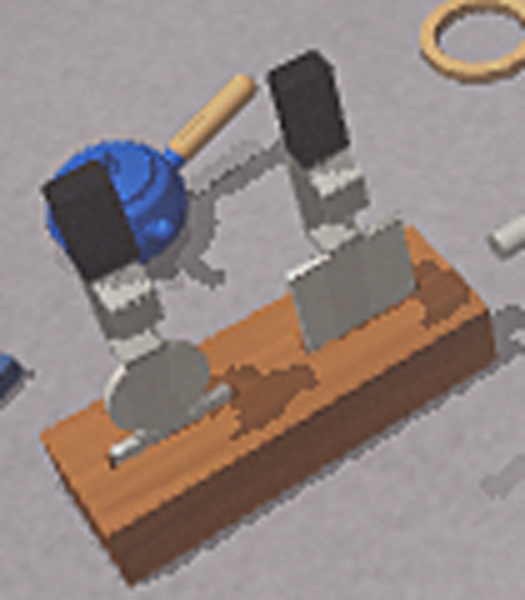

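```bash
cat > go.py <<'E'
# world move -> rows in tool axes (tool pointing down); usage: x y z toolY_angle_deg nrows [frac_turn_rows]
import sys; from h import *
x,y,z,ang=map(float,sys.argv[1:5]); n=int(sys.argv[5])
s=robot.get_state(); Rm=R.from_euler('xyz',s["orientation"]).as_matrix()
a=np.degrees(np.arctan2(Rm[1,1],Rm[0,1])); p=np.array(s["tcp_pos"]); d=(np.array([x,y,z])-p)/n
dy=-(((ang-a)+180)%360-180)/n   # turn about tool z (down)
print("t",s["clock"],"p",p.round(4),"ang",round(a,2),"rpy",np.round(s["orientation"],3),"F",np.round(s["ft_force"],1),"w",round(s["width"],3),"g",s["grip_force"])
for i in range(n):
    t=np.radians(a-dy*i); ty=np.array([np.cos(t),np.sin(t)]); tx=np.array([-np.sin(t),np.cos(t)])
    tx=tx if tx@Rm[:2,0]>0 or i else tx
    tx=-np.array([np.sin(t),-np.cos(t)])
    # right-handed with z down: x = y x z
    tx=np.cross([ty[0],ty[1],0],[0,0,-1])[:2]
    print([round(float(v),3) for v in (tx@d[:2]/.05,ty@d[:2]/.05,-d[2]/.05,dy/8)])
E
sed -i '/tx=tx if/d;/tx=-np.array/d;s/; tx=np.array(\[-np.sin(t),np.cos(t)\])//' go.py
python3 go.py 0.4378 -0.209 0.262 -8.5 20
```

```text
t 2.1 p [0.1293 0.5088 0.2563] ang 75.75 rpy [3.142 0.    2.893] F [-0.3 -0.1  0.6] w 1.002 g 0.0
[-0.476, -0.62, -0.006, 0.527]
[-0.52, -0.583, -0.006, 0.527]
[-0.561, -0.543, -0.006, 0.527]
[-0.6, -0.501, -0.006, 0.527]
[-0.635, -0.455, -0.006, 0.527]
[-0.667, -0.407, -0.006, 0.527]
[-0.695, -0.357, -0.006, 0.527]
[-0.719, -0.305, -0.006, 0.527]
[-0.74, -0.252, -0.006, 0.527]
[-0.756, -0.197, -0.006, 0.527]
[-0.769, -0.141, -0.006, 0.527]
[-0.777, -0.084, -0.006, 0.527]
[-0.781, -0.026, -0.006, 0.527]
[-0.781, 0.031, -0.006, 0.527]
[-0.776, 0.088, -0.006, 0.527]
[-0.768, 0.145, -0.006, 0.527]
[-0.755, 0.201, -0.006, 0.527]
[-0.738, 0.256, -0.006, 0.527]
[-0.717, 0.309, -0.006, 0.527]
[-0.693, 0.361, -0.006, 0.527]
```

The crop (5x of scene, offset 110,165) shows the rectangular-plate tag on the right (tab at about (172,186)). Its short lip faces +x, towards the rail, and the round tag is on the left. I'm moving above the rectangular tag now.

```bash
python3 -m pendant '[[[-0.48,-0.62,0,0.53,1],[-0.52,-0.58,0,0.53,1],[-0.56,-0.54,0,0.53,1],[-0.6,-0.5,0,0.53,1],[-0.64,-0.46,0,0.53,1],[-0.67,-0.41,0,0.53,1],[-0.7,-0.36,0,0.53,1],[-0.72,-0.31,0,0.53,1],[-0.74,-0.25,0,0.53,1],[-0.76,-0.2,0,0.53,1],[-0.77,-0.14,0,0.53,1],[-0.78,-0.08,0,0.53,1],[-0.78,-0.03,0,0.53,1],[-0.78,0.03,0,0.53,1],[-0.78,0.09,0,0.53,1],[-0.77,0.15,0,0.53,1],[-0.76,0.2,0,0.53,1],[-0.74,0.26,0,0.53,1],[-0.72,0.31,0,0.53,1],[-0.69,0.36,0,0.53,1]]]' 40
python3 go.py 0.4378 -0.209 0.190 -8.5 4
python3 - <<'E'
from h import *
f=eyes.grab_frame("scene"); save(f,"s1.png",(120,120,260,260),4)
g=eyes.grab_frame("top"); save(g,"t1.png",(280,170,380,240),6)
E
```

```text
clock: 4.1
tcp_pos: [0.4359, -0.2137, 0.2563]
orientation: [3.141, 0.0, 1.409]
ft_force: [0.9, 1.1, 1.1]
width: 0.999
grip_force: 0.0
t 4.1 p [ 0.4359 -0.2137  0.2563] ang -9.25 rpy [3.141 0.    1.409] F [0.9 1.1 1.1] w 0.999 g 0.0
[0.024, 0.006, 0.331, -0.023]
[0.024, 0.006, 0.331, -0.023]
[0.024, 0.006, 0.331, -0.023]
[0.024, 0.006, 0.331, -0.023]
```

View pics/s1.png

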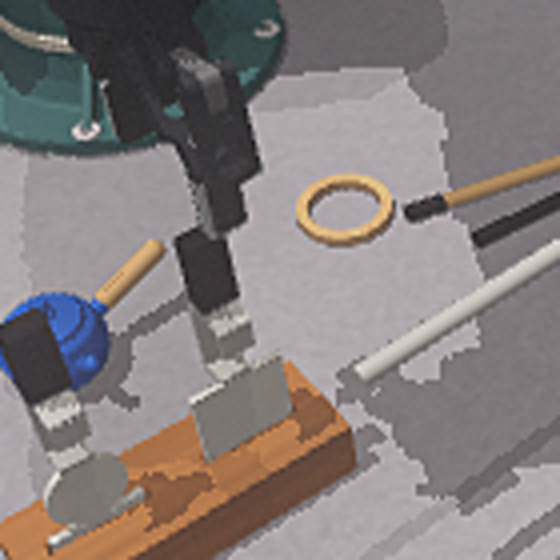

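The open fingers straddle the black tab (crop (205,265)) and look lined up with it. Descending.

```bash
python3 -m pendant '[[[0.03,0.01,0.2,-0.03,1],[0.03,0.01,0.25,-0.03,1],[0.02,0.01,0.25,-0.03,1],[0.02,0,0.25,0,1],[0,0,0.2,0,1],[0,0,0.17,0,1],[0,0,0,0,1]]]' 40
python3 - <<'E'
from h import *
s=robot.get_state(); print(s["tcp_pos"],s["ft_force"])
f=eyes.grab_frame("scene"); save(f,"s2.png",(130,120,250,240),5)
E
```

```text
clock: 4.9
tcp_pos: [0.4373, -0.2065, 0.1894]
orientation: [-3.14, -0.001, 1.426]
ft_force: [-0.2, -0.7, -0.5]
width: 1.001
grip_force: 0.0
[ 0.43730797 -0.20653999  0.18936197] [-0.21186478 -0.7349411  -0.46558173]
```

View pics/s2.png

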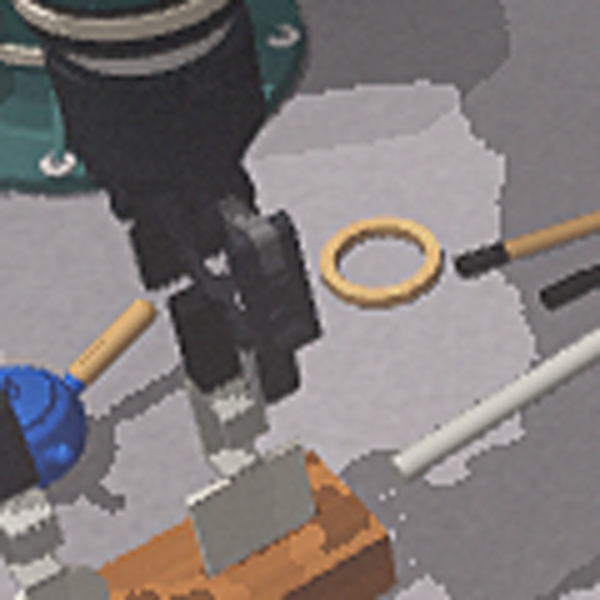

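```bash
python3 - <<'E'
import pickle
from h import *
S,T=pickle.load(open("st.pkl","rb"))
for y in(-.215,-.209,-.203):
  for x in (.432,.438): print(x,y,"S top",proj(S,(x,y,.202)).round(1),"T",proj(T,(x,y,.202)).round(1),"lower plate", proj(S,(x,y,.08)).round(1))
E
```

```text
0.432 -0.215 S top [166.6 179.3] T [318.3 208.2] lower plate [176.2 217.1]
0.438 -0.215 S top [168.4 180.6] T [318.2 206. ] lower plate [177.8 218.4]
0.432 -0.209 S top [168.9 177.8] T [316.  208.3] lower plate [178.2 215.6]
0.438 -0.209 S top [170.7 179.1] T [315.9 206. ] lower plate [179.8 216.9]
0.432 -0.203 S top [171.2 176.3] T [313.7 208.3] lower plate [180.2 214.1]
0.438 -0.203 S top [173.  177.6] T [313.7 206.1] lower plate [181.8 215.4]
```

View pics/c1.png

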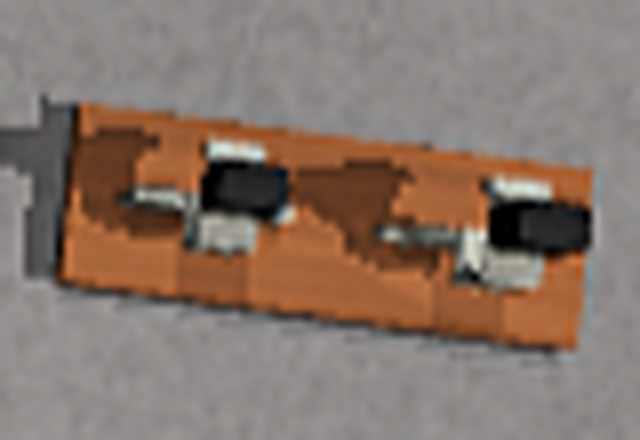

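The top crop shows the tab's top centre at about (316.5,208.7), which puts the tab at roughly (0.435,-0.208). I'll shift 1.5 mm and close.

```bash
python3 -m pendant '[[[-0.02,-0.03,0,-0.01,1],[0,0,0,0,-1],[0,0,0,0,-1],[0,0,0,0,-1],[0,0,0,0,-1],[0,0,0,0,-1],[0,0,0,0,-1],[0,0,0,0,-1],[0,0,0,0,-1],[0,0,0,0,-1]]]' 40
```

```text
clock: 5.95
tcp_pos: [0.4364, -0.2081, 0.1904]
orientation: [3.141, 0.0, 1.427]
ft_force: [1.1, -0.4, 2.2]
width: 0.185
grip_force: 39.6
```

```bash
python3 -m pendant '[[[0,0,-0.1,0,-1],[0,0,-0.15,0,-1],[0,0,-0.2,0,-1],[0,0,-0.2,0,-1],[0,0,-0.2,0,-1],[0,0,-0.2,0,-1],[0,0,-0.2,0,-1],[0,0,-0.2,0,-1],[0,0,-0.13,0,-1],[0,0,0,0,-1]]]'
python3 go.py 0.515 -0.165 0.2694 -6.5 5
python3 - <<'E'
from h import *
T=eyes.grab_frame("top");S=eyes.grab_frame("scene")
save(T,"t3.png",(130,120,370,230),3.3);save(S,"s3.png",(130,80,390,275),3)
E
```

```text
clock: 6.95
tcp_pos: [0.4364, -0.2082, 0.2701]
orientation: [3.141, 0.001, 1.427]
ft_force: [0.3, 0.4, -1.5]
width: 0.181
grip_force: 39.5
t 6.95 p [ 0.4364 -0.2082  0.2701] ang -8.26 rpy [3.141e+00 1.000e-03 1.427e+00] F [ 0.3  0.4 -1.5] w 0.181 g 39.504316449165344
[0.216, 0.286, 0.003, -0.044]
[0.214, 0.288, 0.003, -0.044]
[0.213, 0.289, 0.003, -0.044]
[0.211, 0.29, 0.003, -0.044]
[0.209, 0.291, 0.003, -0.044]
```

View pics/s3.png

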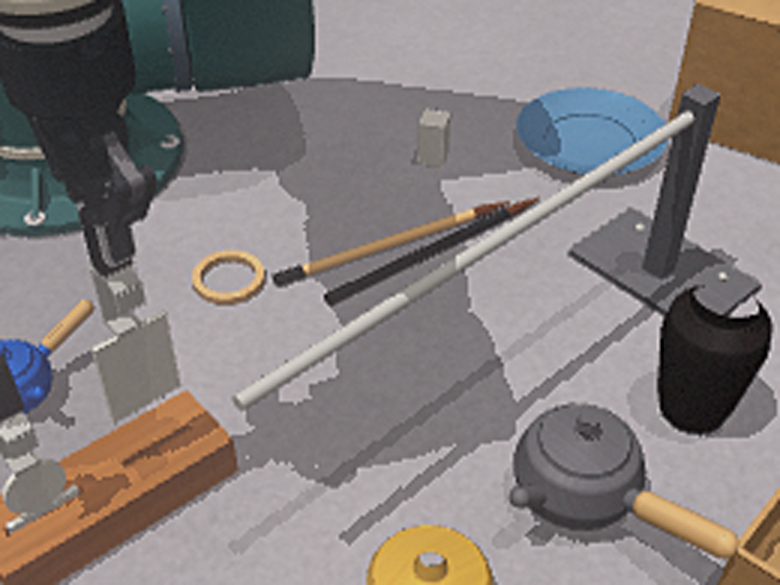

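The tag is held upright and clear of the block. The bar's open end is at crop (239,400). Moving to the pre-entry pose and checking the gap there.

```bash
python3 -m pendant '[[[0.22,0.29,0,-0.04,-1],[0.21,0.29,0,-0.04,-1],[0.21,0.29,0,-0.04,-1],[0.21,0.29,0,-0.05,-1],[0.21,0.29,0.01,-0.05,-1],[0,0,0,0,-1]]]'
python3 go.py 0.566 -0.165 0.2694 -6.5 5
python3 - <<'E'
from h import *
T=eyes.grab_frame("top");S=eyes.grab_frame("scene")
save(S,"s4.png",(160,130,320,250),5)
# expected bar line vs picture
for s in(.0,.05,.1,.2): print(proj(S,(.5605+s*.114,-.2145+s*.9935,.19)).round(1))
E
```

```text
clock: 7.65
tcp_pos: [0.5167, -0.1641, 0.2682]
orientation: [-3.141, -0.0, 1.459]
ft_force: [-0.6, 0.2, -2.2]
width: 0.181
grip_force: 39.5
t 7.65 p [ 0.5167 -0.1641  0.2682] ang -6.39 rpy [-3.141 -0.     1.459] F [-0.6  0.2 -2.2] w 0.181 g 39.52004849910736
[0.018, 0.197, -0.005, 0.003]
[0.018, 0.197, -0.005, 0.003]
[0.018, 0.197, -0.005, 0.003]
[0.019, 0.197, -0.005, 0.003]
[0.019, 0.197, -0.005, 0.003]
[209.3 213.9]
[229.4 201.2]
[248.3 189.4]
[282.6 167.8]
```

View pics/s4.png

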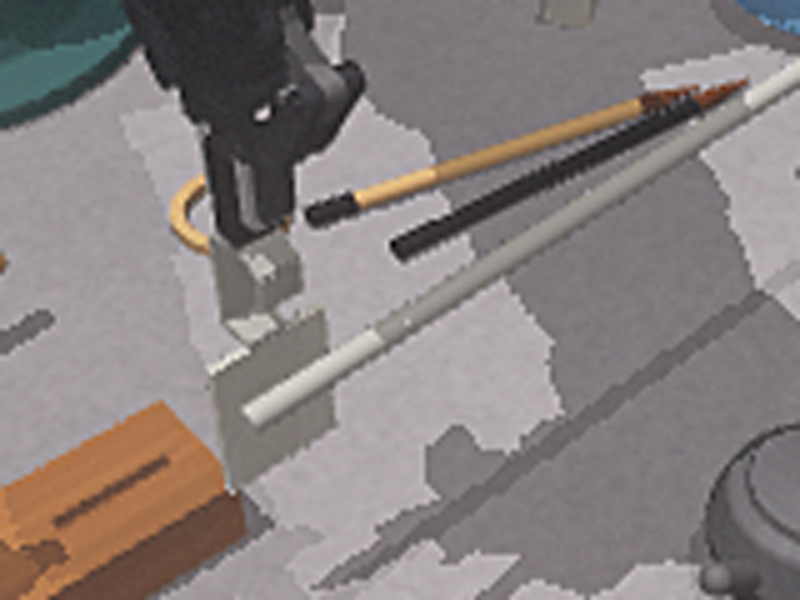

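The bar passes in front of the plate from this view, with its end at crop (251,412), and the lip is clear of it. Entering sideways.

```bash
python3 -m pendant '[[[0,0.2,-0.03,0,-1],[0,0.2,0,0,-1],[0,0.2,0,0,-1],[0,0.2,0,0,-1],[0,0.2,0,0,-1],[0,0,0,0,-1]]]'
python3 - <<'E'
from h import *
S=eyes.grab_frame("scene")
save(S,"s5.png",(180,140,280,230),6)
E
```

```text
clock: 8.35
tcp_pos: [0.5659, -0.1709, 0.2698]
orientation: [-3.141, -0.0, 1.458]
ft_force: [0.1, -0.2, -1.2]
width: 0.182
grip_force: 39.5
```

View pics/s5.png

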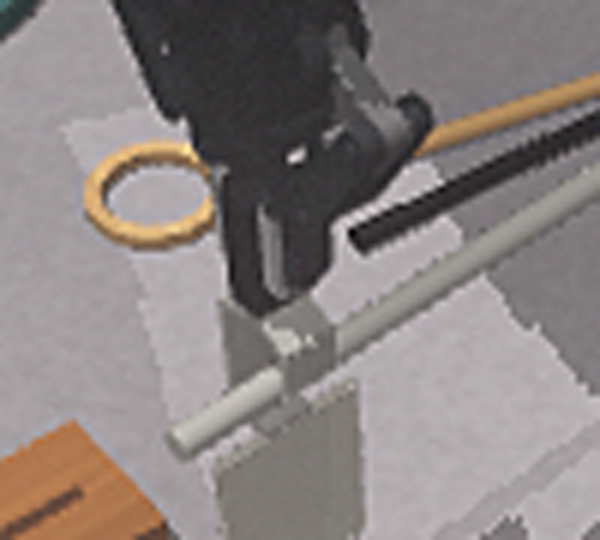

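The bar now runs behind the lip and inside the hook, with its end at crop (185,440), about 44 mm from the tag. Lowering.

```bash
python3 -m pendant '[[[0,0,0.1,0,-1],[0,0,0.12,0,-1],[0,0,0.12,0,-1],[0,0,0.12,0,-1],[0,0,0.08,0,-1],[0,0,0.03,0,-1],[0,0,0,0,-1]]]'
python3 -m pendant '[[[0,0,0.02,0,-1],[0,0,0.02,0,-1],[0,0,0,0,-1]]]'
```

```text
clock: 9.1
tcp_pos: [0.5647, -0.1707, 0.2416]
orientation: [-3.141, -0.0, 1.457]
ft_force: [0.9, -0.3, -1.5]
width: 0.185
grip_force: 39.6
clock: 9.4
tcp_pos: [0.5648, -0.1707, 0.2397]
orientation: [-3.142, 0.0, 1.457]
ft_force: [-0.3, 0.2, -0.7]
width: 0.18
grip_force: 39.6
```

```bash
python3 -m pendant '[[[0,0,0.02,0,-1],[0,0,0.02,0,-1],[0,0,0,0,-1]]]'
python3 - <<'E'
from h import *
S=eyes.grab_frame("scene")
save(S,"s6.png",(180,140,280,230),6)
E
```

```text
clock: 9.7
tcp_pos: [0.5648, -0.1707, 0.2378]
orientation: [3.142, 0.0, 1.457]
ft_force: [-0.0, -0.1, -1.6]
width: 0.188
grip_force: 39.7
```

View pics/s6.png

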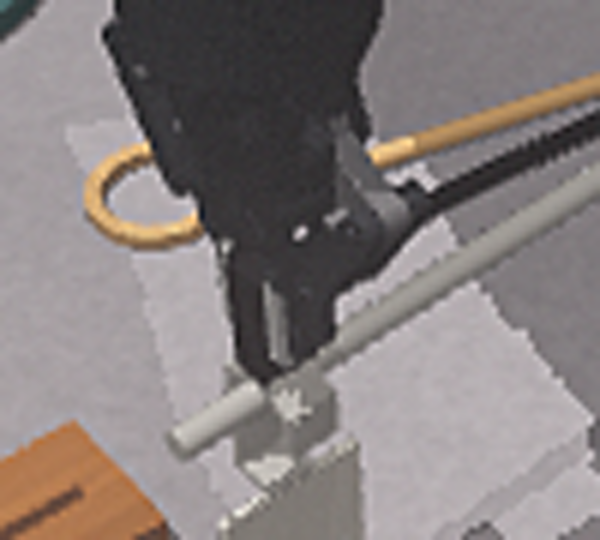

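```bash
python3 -m pendant '[[[0,0,0.012,0,-1],[0,0,0.01,0,-1],[0,0,0,0,-1]]]'
python3 -m pendant '[[[0,0,0.01,0,-1],[0,0,0.01,0,-1],[0,0,0,0,-1]]]'
```

```text
clock: 10.05
tcp_pos: [0.5648, -0.1707, 0.2375]
orientation: [3.14, 0.0, 1.457]
ft_force: [-2.3, 1.5, 9.2]
width: 0.185
grip_force: 41.1
clock: 10.35
tcp_pos: [0.5649, -0.1708, 0.2374]
orientation: [3.139, 0.001, 1.457]
ft_force: [-4.4, 1.7, 18.5]
width: 0.179
grip_force: 42.7
```

```bash
python3 -m pendant '[[[0,0,-0.01,0,-1],[0,0,-0.008,0,-1],[0.1,0,0,0,-1],[0.2,0,0,0,-1],[0.2,0,0,0,-1],[0.2,0,0,0,-1],[0.2,0,0,0,-1],[0.1,0,0,0,-1],[0,0,0,0,-1]]]'
```

```text
clock: 11.25
tcp_pos: [0.5701, -0.1205, 0.2373]
orientation: [3.141, 0.0, 1.458]
ft_force: [-5.7, 2.4, 9.8]
width: 0.177
grip_force: 41.2
```

```bash
python3 - <<'E'
from h import *
np.set_printoptions(precision=4,suppress=True)
S=eyes.grab_frame("scene");T=eyes.grab_frame("top"); save(S,"s7.png");save(T,"t7.png")
u=np.array([.114,.9935])
M={}
for n,f in(("S",S),("T",T)):
    for q in("teapot",):
        for d in models.regions_of(q,f)[:4]:
            m=d["mask"]; print(n,q,d["score"],np.round(d["box"]),m.sum(), np.argwhere(m).mean(0)[::-1])
    for d in models.spot_point("teapot",f)[:3]:
        P=at_z(f,d["centre"],0); print(n,"origin",d["centre"],d["score"],P,"u",u@P[:2])
    for P in((.7032,-.0025,.09),): print("proj",proj(f,P))
E
```

```text
S teapot 0.81 [126. 180. 162. 219.] 407 [142.5356 198.7764]
S teapot 0.66 [212. 306. 264. 382.] 1709 [229.9444 353.8028]
S teapot 0.63 [301. 215. 373. 266.] 1761 [328.9353 239.0108]
S origin [323.9, 245.5] 0.98 [ 0.7099  0.0014 -0.    ] u 0.08229616363405665
S origin [135.9, 215.4] 0.93 [ 0.2843 -0.248  -0.    ] u -0.2139494526885663
S origin [231.1, 363.0] 0.62 [ 0.7315 -0.3424  0.    ] u -0.25679513938372733
proj [325.7096 221.3602]
T teapot 0.96 [297. 248. 331. 274.] 563 [317.9201 263.7513]
T teapot 0.94 [332. 108. 359. 142.] 465 [344.5462 122.0043]
T teapot 0.68 [303. 200. 362. 228.] 1034 [328.3907 214.0899]
T teapot 0.54 [226.  91. 248. 143.] 229 [234.0611 119.9127]
T origin [346.0, 122.0] 0.76 [ 0.7358 -0.3498  0.    ] u -0.26369088563411536
T origin [341.6, 215.6] 0.64 [ 0.4231 -0.3184  0.    ] u -0.2681255119015857
T origin [324.5, 265.8] 0.59 [ 0.2665 -0.2564  0.    ] u -0.22435998501908605
proj [240.7536 125.2389]
```

```bash
python3 -m pendant '[[[0.1,-0.01,-0.008,0,-1],[0.25,0,0,0,-1],[0.25,0,0,0,-1],[0.25,0,0,0,-1],[0.25,0,0,0,-1],[0.2,0,0,0,-1],[0.1,0,0,0,-1],[0,0,0,0,-1]]]'
python3 - <<'E'
import pickle
from h import *
S,T=pickle.load(open("st.pkl","rb"))
u=np.array([.114,.9935])
for f,c in((S,(319,245)),(T,(241,136))): P=at_z(f,c,0); print(P,u@P[:2])
# body silhouette widest row/col in top: dark pixels near teapot
g=cv2.cvtColor(T["pixels"],cv2.COLOR_RGB2GRAY)
for r in range(114,148,3): print(r,"".join("#" if v<85 else "." for v in g[r,215:275]))
g=cv2.cvtColor(S["pixels"],cv2.COLOR_RGB2GRAY)
for r in range(210,262,4): print(r,"".join("#" if v<95 else "." for v in g[r,290:360]))
E
```

```text
clock: 12.35
tcp_pos: [0.5776, -0.0504, 0.2373]
orientation: [-3.141, -0.0, 1.458]
ft_force: [-2.8, 3.4, 6.4]
width: 0.183
grip_force: 40.8
[ 0.70020326 -0.00530984  0.        ] 0.07454784270887278
[0.69530158 0.00338662 0.        ] 0.08262898320969425
114 ......................#.####.##.............................
117 ...................###############..........................
120 ...............########################.....................
123 ............#######################.#####...................
126 ..........################################..................
129 .........#.#################..#...#.###############.........
132 .........#.##############..........###############.........#
135 .........#.#########.##..........##########................#
138 ..........##.############################..................#
141 ............#.########################......................
144 ...............#####################........................
147 ......................###..#................................
210 ...........................................................####
[... 207 characters left out ...]
...##...............#####
226 .............###...#...............###.#..........##..................
230 ............####....##...........................#####................
234 ...........#######.....###.....................###..###...............
238 ............#########........################.....#####...............
242 ............###############..................##########...............
246 ..........##...#################################......................
250 .................###################################..................
254 ....................#..######################.##........###...........
258 ...............#..######.....######.############.###............##....
```

```bash
python3 - <<'E'
import pickle
from h import *
S,T=pickle.load(open("st.pkl","rb"))
u=np.array([.114,.9935])
for f,c in((T,(240.7,130.3)),(S,(323,236))): P=at_z(f,c,.045); print(P,u@P[:2])
p=robot.get_state()["tcp_pos"]; print(u@p[:2])
E
```

```text
[0.70103039 0.00101636 0.045     ] 0.08092722198301568
[ 0.70695622 -0.00847272  0.045     ] 0.07217536121926876
0.015792594024553717
```

```bash
python3 -m pendant '[[[0.1,-0.01,-0.004,0,-1],[0.2,0,0,0,-1],[0.2,0,0,0,-1],[0.2,0,0,0,-1],[0.2,0,0,0,-1],[0.2,0,0,0,-1],[0.1,0,0,0,-1],[0.04,0,-0.004,0,-1],[0,0,0,0,-1]]]'
python3 - <<'E'
from h import *
S=eyes.grab_frame("scene");T=eyes.grab_frame("top")
u=np.array([.114,.9935])
for n,f in(("S",S),("T",T)):
    for q,z in(("lot_tag_hook",.19),("lot_tag_grip",.231),("lot_tag",.059)):
        for d in models.spot_point(q,f)[:2]: P=at_z(f,d["centre"],z); print(n,q,np.round(d["centre"],1),round(d["score"],2),P.round(4),round(u@P[:2],4))
p=robot.get_state(); print(u@p["tcp_pos"][:2],p["tcp_pos"],p["ft_force"],p["orientation"])
E
```

```text
clock: 13.25
tcp_pos: [0.5843, 0.0112, 0.2374]
orientation: [-3.141, -0.001, 1.458]
ft_force: [-3.6, 2.8, 4.1]
width: 0.184
grip_force: 40.5
S lot_tag_hook [290.7 161.6] 0.96 [0.5838 0.0124 0.19  ] 0.0789
S lot_tag_hook [319.4 246. ] 0.56 [ 0.7627 -0.1357  0.19  ] -0.0479
S lot_tag_grip [287.1 149.7] 0.83 [ 0.5813 -0.0013  0.231 ] 0.065
S lot_tag [282.1 202. ] 0.75 [0.5757 0.002  0.059 ] 0.0676
T lot_tag_hook [234.7 154.5] 0.67 [0.5863 0.0079 0.19  ] 0.0747
T lot_tag_hook [289.7 139.2] 0.42 [ 0.6266 -0.1457  0.19  ] -0.0734
T lot_tag_grip [231.4 151.2] 0.64 [0.5856 0.013  0.231 ] 0.0796
T lot_tag [238.7 166.4] 0.58 [0.5793 0.0073 0.059 ] 0.0733
0.07737200715223319 [0.58423725 0.01083942 0.23736503] [-3.82387667  4.15049977  4.79191131] [-3.14129917e+00 -1.81304824e-03  1.45763114e+00]
```

```bash
python3 -m pendant '[[[0,-0.012,-0.006,0,-1],[0,0,0,0,-1],[0,0,0,0,-1]]]'
python3 -m pendant '[[[0,0,0,0,-0.6],[0,0,0,0,-0.5],[0,0,0,0,-0.4],[0,0,0,0,-0.2],[0,0,0,0,0.1],[0,0,0,0,0.5],[0,0,0,0,0.8],[0,0,0,0,1],[0,0,0,0,1],[0,0,0,0,1]]]' 20
python3 - <<'E'
from h import *
S=eyes.grab_frame("scene");T=eyes.grab_frame("top")
u=np.array([.114,.9935])
for n,f in(("S",S),("T",T)):
    for q,z in(("lot_tag_hook",.19),("lot_tag",.059)):
        for d in models.spot_point(q,f)[:1]: P=at_z(f,d["centre"],z); print(n,q,np.round(d["centre"],1),round(d["score"],2),P.round(4),round(u@P[:2],4))
E
```

```text
clock: 13.95
tcp_pos: [0.5839, 0.0102, 0.2375]
orientation: [-3.142, 0.0, 1.457]
ft_force: [-0.2, 0.2, -1.9]
width: 0.182
grip_force: 39.6
clock: 14.95
tcp_pos: [0.5838, 0.0103, 0.2377]
orientation: [-3.142, 0.0, 1.457]
ft_force: [0.0, -1.5, -0.1]
width: 1.0
grip_force: 0.0
S lot_tag_hook [291. 165.] 0.76 [0.5914 0.0037 0.19  ] 0.0711
S lot_tag [284.1 201.6] 0.76 [0.5786 0.0064 0.059 ] 0.0723
T lot_tag_hook [237.  155.3] 0.4 [0.5838 0.0015 0.19  ] 0.0681
T lot_tag [239.2 163.8] 0.44 [0.5876 0.0056 0.059 ] 0.0726
```

```bash
python3 -m pendant '[[[0,0,-0.2,0,1],[0,0,-0.5,0,1],[0,0,-0.7,0,1],[0,0,-0.7,0,1],[0,-0.5,-0.4,0,1],[0,-0.7,0,0,1],[0,-0.7,0,0,1],[0,-0.7,0,0,1],[0,-0.6,0,0,1],[0,0,0,0,1],[0,0,0,0,1],[0,0,0,0,1],[0,0,0,0,1]]]'
cat > m.py <<'E'
from h import *
S=eyes.grab_frame("scene");T=eyes.grab_frame("top"); save(S,"s9.png");save(T,"t9.png")
u=np.array([.114,.9935])
for n,f in(("S",S),("T",T)):
    for q,z in(("lot_tag_hook",.19),("lot_tag_grip",.231),("lot_tag",.059)):
        for d in models.spot_point(q,f)[:1]: P=at_z(f,d["centre"],z); print(n,q,np.round(d["centre"],1),round(d["score"],2),P.round(4),round(u@P[:2],4))
E
python3 m.py
python3 - <<'E'
from h import *
# expected projections in scene if tag hangs straight at u=.077
S=eyes.grab_frame("scene");c=np.array([.586,.0102]);u=np.array([.114,.9935])
for h in(.059,.139): print([proj(S,[*(c+s*u),h]).round(1).tolist() for s in(-.03,.03)])
print("tab",[proj(S,[*(c+s*u),h]).round(1).tolist() for h in(.201,.249) for s in(-.012,.012)])
cr=S["pixels"][135:215,262:320]; hsv=cv2.cvtColor(cr,cv2.COLOR_RGB2HSV)
g=hsv[...,2]
for r in range(0,80,3): print(135+r,"".join("#" if v<50 else("o" if s<22 and v>110 else ".") for v,s in zip(g[r],hsv[r,:,1])))
E
```

```text
clock: 16.55
tcp_pos: [0.4255, 0.0282, 0.3625]
orientation: [-3.141, 0.0, 1.457]
ft_force: [-0.1, 0.1, -0.0]
width: 1.0
grip_force: 0.0
S lot_tag_hook [288.8 164.1] 0.75 [0.5859 0.0029 0.19  ] 0.0697
S lot_tag_grip [289.  149.8] 0.89 [0.5846 0.0012 0.231 ] 0.0678
S lot_tag [283.9 202.5] 0.61 [0.5801 0.0037 0.059 ] 0.0698
T lot_tag_hook [199.8 126.9] 0.63 [0.6681 0.1059 0.19  ] 0.1814
T lot_tag_grip [315.4 162. ] 0.7 [ 0.5515 -0.2084  0.231 ] -0.1442
T lot_tag [239.  165.8] 0.64 [0.5812 0.0063 0.059 ] 0.0725
[[278.8, 208.2], [295.7, 196.4]]
[[280.2, 185.1], [298.3, 173.2]]
tab [[287.4, 161.1], [295.0, 156.4], [288.7, 143.8], [296.6, 139.1]]
135 oooooooooo..ooooooooooooooooooooooooooooooo...............
138 ooooooooooooooooooooooooooooooooooooooooooooooo...........
141 oooooooooooooooooooooooooo.#.....##.oooooooooooooooooo...o
144 ooooooooooooooooooooooo.#.......###.oooooooooooooooooooooo
147 ooooooooooooooooooooooo.##.##.#####...oo.......ooooooooo..
150 oooooooooooooooooooo...###.##########......ooooooooo..oooo
153 ooooooooooooo..........##.###.######..ooooooooo..ooooooooo
156 oooo...
[... 548 characters left out ...]
ooooooo
183 .oooooooooooooooooooo.o..o..ooooo..oooooooooooooooooooo..o
186 ooooooooooooooooo....o.oo.ooo.oooo.ooooooooooooooooooooooo
189 ooooooooooooooooo.ooooo.ooo..o.oo..ooooooooooooooooooooooo
192 ooooooooooooooooo..o.o.oooo..oo.o.oooooooooooooooooooooooo
195 ooooooooooooooooo..oooo.o.o.oo..o.oooooooooooooooooooooooo
198 oooooooooooooooooooo.o.ooo..o..ooooooooooooooooooooooooooo
201 ooooooooooooooooo.ooo..ooooooooooooooooooooooooooooooooooo
204 ooooooooooooooooo..o.oooooooooooooooooooooooooooooooo.oooo
207 oooooooooooooooo..o.oooooooooooooooooooooooooooooooooooooo
210 oooooooooooooooooooooooooooooooooo.ooooooooooooooooooooooo
213 oooooooooooooooooooooooooooooooooooooooooooooooooooooooooo
```

```bash
python3 -m pendant '[[[0,0,0,0,1],[0,0,0,0,1],[0,0,0,0,1],[0,0,0,0,1],[0,0,0,0,1]]]' | head -1; python3 - <<'E'
from h import *
a=cv2.imread("pics/s9.png").astype(int)[130:215,262:320]
b=eyes.grab_frame("scene")["pixels"][...,::-1].astype(int)[130:215,262:320]
d=abs(a-b).max(2); print("changed px",(d>40).sum(), d.mean())
o=cv2.imread("pics/s7.png").astype(int); n=eyes.grab_frame("scene")["pixels"][...,::-1].astype(int)
for k,(x0,y0,x1,y1) in {"teapot":(300,222,375,264),"vase":(352,185,386,226),"jar":(254,258,293,303),"round":(120,215,160,258)}.items(): print(k,(abs(o-n).max(2)[y0:y1,x0:x1]>50).sum())
if (d>40).sum()<15: print(robot.finish_job())
E
```

```text
clock: 17.5
changed px 8 2.0006085192697767
teapot 60
vase 18
jar 0
round 0
the job is handed in; nothing more can be done
None
```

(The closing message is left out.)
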